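Pop the sample lid of a cell counter and push it fully open

TASK

Open the sample lid of the cell counter on the bench: press down the release tab in front of the lid until the lid springs partly up by itself, then, with the tab let go, push the lid up and over until it stands fully open, leaning back on its stop. Use only the fingertips or the outside of the fingers and grasp nothing; leave the slide in the bay, the tip box, the bottle and the pipette lying where they are.

Things in the scene. Friction and masses are not known exactly. Their poses are not given: they have to be found in the camera images.
- reader: the cell counter: a white, low bench instrument, 260 mm deep (x), 200 mm wide (y), fixed to the bench. Origin on the bench under the housing (housing from x = -140 to +120 mm); its front, with the release tab, faces -x, z is up. Front ledge 44 mm high, rear deck 62 mm high; the grey lid lies on the deck, its centre line at y = -30 mm; beside it (y from +40 to +92 mm) is a flat dark display
- tab_pad (a point): centre of the top face of the release tab's press pad: a grey ribbed pad 40 mm long (x) by 34 mm wide (y), 60 mm above the bench, in front of the lid on its centre line (x = -114, y = -30 mm in the counter's frame when not pressed). The pad has nothing in front of it or beside it; behind it, 22 mm from its centre, a hook 24 mm wide stands up to 88 mm above the bench and holds the lid's lip
- tab (a joint): rocking angle of the release tab, 0 at rest to 0.22 rad at its stop; its pivot lies 26 mm behind the pad's centre, so the pad's centre goes down 6 mm. The spring needs about 4 N to start and 6 N at the stop, pressed at the pad's centre; it frees the lid at about 0.15 rad. The tab springs back when let go
- lid (a joint): opening angle of the lid: 0 shut and latched; about 0.6 rad (springs there by itself within about a second, when freed); 1.95 rad fully open on its stop. Below 0.6 rad a spring lifts it; above that it swings freely: gravity takes it back to 0.6 rad if let go short of upright (about 1.57 rad) and slowly on to the stop if let go beyond 1.65 rad. Lid about 0.15 kg, some 1 N at the edge
- lid_hinge (a point): middle of the lid's hinge axis, on the far side of the lid (x = +60, y = -30 mm in the counter's frame), 76 mm above the bench; the axis runs along the counter's y. The lid is a grey slab 130 mm long (towards the front from the hinge), 120 mm wide, 8 mm thick, its underside 2 mm below the hinge axis when shut
- lid_edge (a point): middle of the lower front edge of the lid's lip, 142 mm from the hinge axis: the lip is 34 mm wide, 5 mm thick, and sticks out 12 mm from the middle of the lid's front edge. The edge lies 74 mm above the bench when shut, about 155 mm when the lid has sprung up; it moves with the lid
- slide: clear counting slide, 26 x 75 mm, 4 mm thick, lying loose on the bay floor under the lid (62 mm above the bench), origin under its centre. To be left alone
- tip_box: pale closed box of pipette tips with a red band, 85 x 120 x 66 mm, loose on the bench beside the counter, origin under its centre. To be left alone
- bottle: capped clear bottle, 60 mm across, 125 mm tall, standing loose on the bench beside the counter, origin under its centre. To be left alone
- pipette: white and grey pipette lying loose on the bench beside the counter, about 290 mm long along its own x, 26 mm wide, origin on the bench about at its middle. To be left alone

How it is judged (in metres and radians):
On the way, in this order (a step that is already met when the one before it is completed fails the run):
1. the release tab is pressed (value of joint tab above 0.1 rad), for 0.02 s.
2. the lid has sprung up by itself, with no finger on it (value of joint lid between 0.4 and 0.8 rad and not (contact force between the arm and lid above 0.3 N) and not (contact force between the fingers and lid above 0.3 N)), for 0.1 s.
3. the tab is let go and the lid pushed fully open (value of joint lid above 1.85 rad and value of joint tab below 0.04 rad), for 0.1 s.
At the end, for the whole second after the job is handed in: The lid stands open at more than 1.85 rad (stop at 1.95) and is at rest, the tab is back up, the slide lies within 10 mm and the tip box, bottle and pipette within 20 mm of where they were (all of step 3 and velocity of joint lid below 0.1 rad/s and distance of slide from where it was at the start of the episode below 0.01 m and distance of each of tip_box, bottle, pipette from where it was at the start of the episode below 0.02 m); the robot touches nothing.
It fails at once if the slide in the bay is moved or lifted more than 10 mm (distance of slide from where it was at the start of the episode above 0.01 m).
It fails at once if the tip box, bottle or pipette is moved or lifted more than 20 mm (distance of any of tip_box, bottle, pipette from where it was at the start of the episode above 0.02 m).
It fails at once if the lid is forced up while the tab's hook still holds it (value of joint lid below 0.05 rad and contact force between the fingers and lid above 15 N).
It also fails if it takes over 45 s, if anything falls off the work surface, if the arm or the gripper's body presses on something with over 40 N, if the wrist force passes 120 N, or if a joint passes its speed limit or range.

ROBOT

A 6-joint arm with a two-finger parallel gripper is mounted at the origin on the work surface. World frame = base frame: x ahead of the robot, y to its left, z up, the work surface at z = 0. Lengths are in mm, angles in rad, forces in N, time in s.
With the tool pointing down it reaches from about 400 to 825 mm from the base axis. Payload 7 kg.
Tool frame: the origin (TCP) lies at the very end of the fingers, on their centre line; the grasp point (between the pads) lies 19 mm behind it; z points along the fingers, y is the direction in which the jaws open and shut (so a half turn about z gives the same grasp; the last joint's range is limited). The gripper opens to 88 mm and grips with 3 to 60 N. Pads are 19 mm wide; open, the fingers measure 130 mm over their backs; the gripper's body (78 mm by 193 mm) begins 47 mm behind the grasp point.
Start: joints at [-1.058, 0.359, 0.012, 0, -1.224, -0.288], TCP at [150.44, -657.999, 226.561] pointing down, gripper open.
Joint ranges: [-3.07, 3.07], [-1.43, 2.12], [-1.02, 1.25], [-3.03, 1.67], [-3.05, -0], [-3.03, 3.03]. Speed limits (rad/s): [2.39, 2.39, 3.01, 3.14, 3.14, 3.14].

INTERFACE

Orientations are given as a unit quaternion [x, y, z, w].
In Python, from plant import bot gives the robot as it stands. Calls block until the motion is done:
- bot.move_ptp(position, orientation): joint-space move of the TCP to a pose.
- bot.line_to(position, velocity=150, ori=None): straight line of the TCP; ori=None keeps the orientation; velocity is the mean speed in mm/s.
- bot.move_joints(angles): joint-space move.
- bot.move_gripper(opening, force=None): finger opening in mm; force is the grip in N (None keeps the last); returns when the fingers have stopped.
- bot.pause(seconds).
- bot.solve_ik(position, orientation): joint angles nearest the present ones, or None.
- bot.read_state(): the state.
- bot.camera(name): name is "scene" or "top" or "wrist"; returns the picture (384x512x3 uint8, red, green, blue); there is no depth.
- bot.get_calibration(name): a dict with "fx", "fy", "cx", "cy" (pixels), "view" (4x4, takes a point from world to camera coordinates); the wrist camera has in their place "T_tool_cam" (4x4, takes a point from camera to tool coordinates, whose origin is the TCP and whose axes are the flange's). Camera axes: x right, y up, looking along -z (the intrinsics and any distortion apply to the point x, -y, -z); pixel columns grow to the right and rows downward; lengths in mm; the calibration is good to about 2 mm. A picture is of the moment at which its call begins: read the wrist's pose just before it. get_calibration takes no time and is no camera call.
A pose or a line that the arm cannot do raises bot.Unreachable and nothing moves.
- bot.close_job(): hands the job in, once; it reports no verdict.
The state is a dict: "t": time; "joint_pos": joint angles; "qvel": joint speeds; "tau": joint torques, N m; "tcp_pos": TCP position; "eef_rot": TCP orientation; "contact_force": force on the tool from outside, world axes, zero at the start; "moment": the same for the moment, N m; "width": finger opening in mm.
Only numpy, scipy, OpenCV 4.12 (cv2) and the standard library are available. Lean on these libraries where they do the work, as an engineer would, in place of code of your own. Each camera call takes 0.05 s, during which the arm holds its last target.

## Working session

There is one attempt and no reset: what is moved stays moved. The work goes in short steps, each a Python script; the robot and the scene stay as the last script left them, time stands still between calls to the robot, and variables do not carry over. Pictures are saved under pics/ and viewed, and the job is handed in when it is done.

```bash
mkdir -p pics; ls; python3 - <<'E'
from plant import bot
import cv2,numpy as np
for n in ["scene","top","wrist"]:
    im=bot.camera(n); cv2.imwrite(f"pics/{n}0.png",im[:,:,::-1]); print(n,bot.get_calibration(n))
s=bot.read_state();print(s)
E
```

```text
pics
scene {'fx': 446.8980687640609, 'fy': 446.8980687640609, 'cx': 254.75872227655475, 'cy': 188.51210476570023, 'view': array([[ 8.60555213e-01,  5.08817381e-01,  2.34434873e-02,
        -4.94559398e+02],
       [-3.37954921e-01,  5.35931712e-01,  7.73668967e-01,
         1.26461651e+02],
       [ 3.81092110e-01, -6.73707705e-01,  6.33156167e-01,
        -1.22962132e+03],
       [ 0.00000000e+00,  0.00000000e+00,  0.00000000e+00,
         1.00000000e+00]])}
top {'fx': 420.6194388739126, 'fy': 420.6194388739126, 'cx': 254.6126501925722, 'cy': 193.96528495747646, 'view': array([[ 1.69664409e-03, -9.99823773e-01,  1.86960883e-02,
        -2.37777092e+01],
       [ 9.94026948e-01,  3.72637265e-03,  1.09071266e-01,
        -5.77092375e+02],
       [-1.09121713e-01,  1.83993605e-02,  9.93858096e-01,
        -9.50904085e+02],
       [ 0.00000000e+00,  0.00000000e+00,  0.00000000e+00,
         1.00000000e+00]])}
wrist {'fx': 282.83791587706884, 'fy': 282.83791587706884, 'cx': 257.8442444059806, 'cy': 192.39231657698235, 'T_tool_cam': array([[-3.90659158e-04,  9.56872099e-01,  2.90509265e-0
[... 259 characters left out ...]
        1.00000000e+00]])}
{'t': 0.15, 'joint_pos': array([-1.05789980e+00,  3.59218453e-01,  1.13205389e-02, -2.31684219e-04,
       -1.22407451e+00, -2.88087038e-01]), 'qvel': array([-0.00233071, -0.00102461,  0.00124663,  0.00046495, -0.00060518,
        0.0009809 ]), 'tau': array([-2.69226048e-04, -5.83278322e+01,  2.93289274e+01,  7.00122803e+00,
        8.73570243e-03, -1.21739326e-04]), 'tcp_pos': array([ 150.3649199 , -657.69829399,  225.86685566]), 'eef_rot': array([-1.12128993e-01,  9.93693480e-01,  5.83985124e-04, -1.28958177e-04]), 'contact_force': array([ 0.51824156, -0.71945689,  0.46052232]), 'moment': array([ 0.00618487, -0.00491624, -0.032113  ]), 'width': 87.96121778667369}
```

View pics/scene0.png

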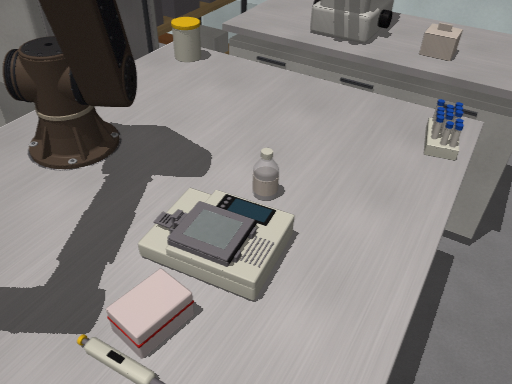

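View pics/top0.png

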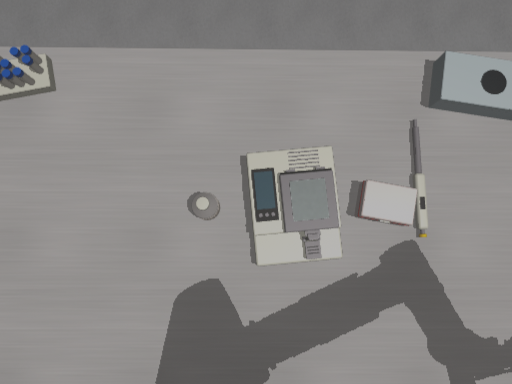

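View pics/wrist0.png

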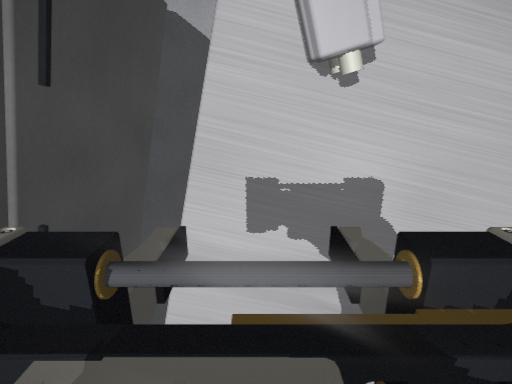

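The scene and top views show the counter around top pixel (295,205). Its tab is at about (313,243), the bottle at (204,205), the tip box at (388,202) and the pipette at (420,180). Next I'll zoom in.

```bash
cat > h.py <<'E'
import numpy as np, cv2
from plant import bot
def ray(name,uv):
    c=bot.get_calibration(name); V=c["view"]; R=V[:3,:3]; t=V[:3,3]
    d=np.array([(uv[0]-c["cx"])/c["fx"],-(uv[1]-c["cy"])/c["fy"],-1.0])
    return -R.T@t, R.T@d
def onz(name,uv,z):
    o,d=ray(name,uv); return o+d*(z-o[2])/d[2]
def proj(name,p):
    c=bot.get_calibration(name); q=c["view"]@np.append(p,1.0)
    return np.array([c["cx"]+c["fx"]*q[0]/-q[2], c["cy"]+c["fy"]*q[1]/q[2]])
E
python3 - <<'E'
import cv2
im=cv2.imread("pics/top0.png")[135:280,235:355]
cv2.imwrite("pics/topz.png",cv2.resize(im,None,fx=4,fy=4,interpolation=cv2.INTER_CUBIC)[:600])
im=cv2.imread("pics/scene0.png")[180:295,130:305]
cv2.imwrite("pics/scenez.png",cv2.resize(im,None,fx=4,fy=4,interpolation=cv2.INTER_CUBIC))
E
```

```text
(no output)
```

View pics/topz.png

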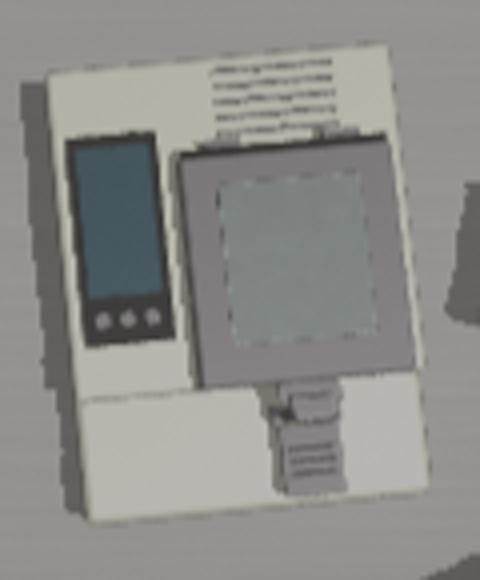

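View pics/scenez.png

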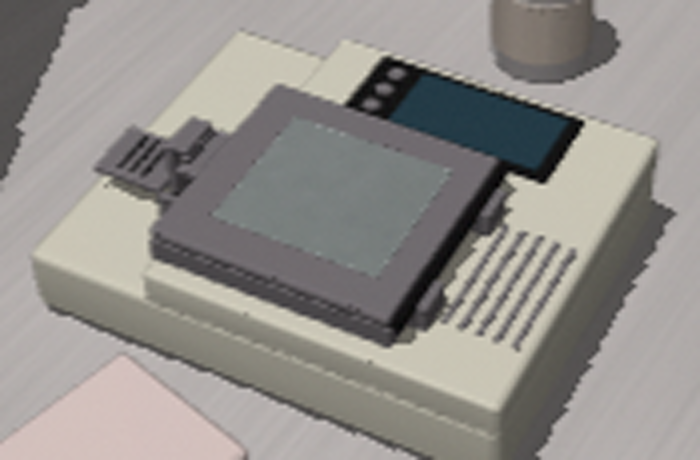

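```bash
cat > fit.py <<'E'
from h import *
P=[((190,155),(60,30,82)),((387,138),(60,-90,82)),((414,371),(-70,-90,82)),((205,387),(-70,30,82)),
((48,73),(120,100,62)),((388,44),(120,-100,62)),((91,521),(-140,100,44)),((429,487),(-140,-100,44))]
S=[((278,86),(-70,30,82)),((505,157),(60,30,82)),((393,333),(60,-90,82)),((155,238),(-70,-90,82)),
((655,142),(120,100,62)),((500,410),(120,-100,62)),((240,32),(-140,100,44)),((35,258),(-140,-100,44))]
def fit(name,P,off):
    W=[];L=[]
    for uv,l in P:
        W.append(onz(name,(np.array(uv)+.5)/4-.5+off,l[2])[:2]);L.append(l[:2])
    W=np.array(W);L=np.array(L,float)
    Lm=L.mean(0);Wm=W.mean(0)
    H=(L-Lm).T@(W-Wm);th=np.arctan2(H[0,1]-H[1,0],H[0,0]+H[1,1])
    R=np.array([[np.cos(th),-np.sin(th)],[np.sin(th),np.cos(th)]]);t=Wm-R@Lm
    print(name,th,t);print((W-(L@R.T+t)).round(1).tolist());return th,t
a=fit("top",P,np.array([235,135])); b=fit("scene",S,np.array([130,180]))
E
python3 fit.py
```

```text
top 0.09145702109114497 [ 560.61852092 -112.24074296]
[[0.5, -5.7], [-0.4, 3.3], [-0.9, 2.7], [1.0, -1.4], [-2.6, -1.5], [-2.8, 2.2], [2.2, -3.1], [3.1, 3.5]]
scene 0.10726733038187287 [ 565.5991279  -114.94805739]
[[0.1, 0.2], [-2.0, 2.5], [0.9, -3.6], [2.9, 0.4], [-4.0, -3.6], [-4.8, 1.9], [3.5, -0.9], [3.5, 3.0]]
```

```bash
cat >> h.py <<'E'
from scipy.spatial.transform import Rotation as Rot
TH=0.099; T0=np.array([563.,-113.5])
def c2w(p):
    c,s=np.cos(TH),np.sin(TH)
    return np.array([T0[0]+c*p[0]-s*p[1],T0[1]+s*p[0]+c*p[1],p[2]],float)
def w2c(p):
    c,s=np.cos(TH),np.sin(TH);d=np.array(p[:2])-T0
    return np.array([c*d[0]+s*d[1],-s*d[0]+c*d[1],p[2]])
def ori(tilt):
    c,s=np.cos(tilt),np.sin(tilt)
    M=np.array([[-c,0,s],[0,1,0],[-s,0,-c]]) # columns x,y,z
    return (Rot.from_euler('z',TH)*Rot.from_matrix(M)).as_quat()
def wpix(s,uv,z):
    c=bot.get_calibration("wrist");T=c["T_tool_cam"];R=Rot.from_quat(s["eef_rot"]).as_matrix()
    d=R@T[:3,:3]@np.array([(uv[0]-c["cx"])/c["fx"],-(uv[1]-c["cy"])/c["fy"],-1.0])
    o=s["tcp_pos"]+R@T[:3,3]; return o+d*(z-o[2])/d[2]
def st():
    s=bot.read_state();print("t",round(s["t"],2),"c",w2c(s["tcp_pos"]).round(1),"F",s["contact_force"].round(1));return s
E
python3 - <<'E'
from h import *
np.set_printoptions(suppress=True)
# pad front corners seen in top zoom, z~60
for uv in [(281,491),(346,489)]:
    print(w2c(onz("top",(np.array(uv)+.5)/4-.5+[235,135],60)))
for uv in [(95,165),(133,125),(155,195)]:
    print(w2c(onz("scene",(np.array(uv)+.5)/4-.5+[130,180],60)))
for z,uv in [(120,(203,203))]: print("bottle",onz("top",uv,z))
bot.move_gripper(0)
bot.move_ptp(c2w((-175,-30,190)),ori(0.4))
s=st(); im=bot.camera("wrist"); cv2.imwrite("pics/w1.png",im[:,:,::-1])
print(bot.read_state()["joint_pos"])
E
```

```text
[-132.6310146    -7.80556766   60.        ]
[-135.09999195  -44.21898715   60.        ]
[-133.59844298  -45.11635448   60.        ]
[-133.44240979  -11.20589909   60.        ]
[-94.2948875  -49.95433094  60.        ]
bottle [547.8336073   88.59393541 120.        ]
t 3.56 c [-174.6  -30.4  190.3] F [-0.9  0.5 -0.3]
[ 0.06824257 -0.27598692 -0.81023256 -0.01934531 -0.63692935 -1.52744573]
```

View pics/w1.png

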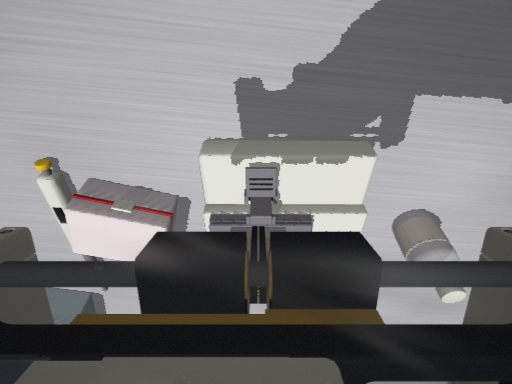

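The wrist view shows the pad's front corners at about (247,167) and (277,167) and the hook at (261,205). The tip box and bottle are well to either side. I'll check the pad's position and yaw from this view.

```bash
python3 - <<'E'
from h import *
s=st()
for uv,z in [((247,167),60),((277,167),60),((204,142),44),((370,142),44)]: print(uv,w2c(wpix(s,uv,z)).round(1))
E
```

```text
t 3.61 c [-174.7  -30.4  190.2] F [0.1 0.1 0.4]
(247, 167) [-139.5  -42.4   60. ]
(277, 167) [-139.5  -10.9   60. ]
(204, 142) [-160.2  -87.4   44. ]
(370, 142) [-160.    86.4   44. ]
```

```bash
python3 - <<'E'
from h import *
q=ori(0.3)
bot.line_to(c2w((-112,-28,120)),120,q); st()
bot.line_to(c2w((-112,-28,70)),60); s=st()
f0=s["contact_force"][2]
for z in np.arange(66,52,-1.0):
    bot.line_to(c2w((-112,-28,z)),10); s=st()
    if s["contact_force"][2]-f0>3.: break
im=bot.camera("scene"); cv2.imwrite("pics/s2.png",im[:,:,::-1])
E
```

```text
t 4.54 c [-112.4  -28.1  120.1] F [ 0.1 -0.8 -0.6]
t 5.53 c [-111.7  -28.    70.3] F [ 0.3 -0.5 -0.6]
t 6.08 c [-112.  -28.   66.] F [-0.7  0.9  0.1]
t 6.33 c [-112.   -28.    64.9] F [-0.7 -0.6 -0.1]
t 6.58 c [-112.1  -28.    63.9] F [0.8 0.  0.9]
t 6.83 c [-111.9  -28.    63. ] F [-0.  -0.3  0.4]
t 7.08 c [-111.9  -28.    62.1] F [-1.2  0.4  3.2]
```

View pics/s2.png

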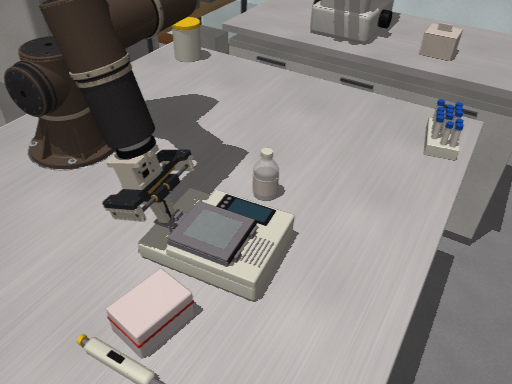

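The fingertips are on the pad, in front of the hook, with first contact at z≈62. Now I'll press.

```bash
python3 - <<'E'
from h import *
for z in np.arange(61,52,-1.0):
    bot.line_to(c2w((-112,-28,z)),10); s=st()
    if s["contact_force"][2]>9: break
im=bot.camera("scene"); cv2.imwrite("pics/s3.png",im[150:310,100:320,::-1].repeat(3,0).repeat(3,1))
E
```

```text
t 7.38 c [-112.2  -28.    60.9] F [-1.8 -0.   4. ]
t 7.62 c [-112.3  -28.    59.8] F [-1.9  0.3  3.8]
t 7.88 c [-112.4  -28.    58.7] F [-4.2 -0.4  3.4]
t 8.12 c [-112.5  -28.    57.7] F [-5.2 -0.4  5.6]
t 8.38 c [-112.6  -28.    56.7] F [-4.5 -0.2  4.7]
t 8.62 c [-112.7  -28.    55.9] F [-7.  -0.3  9.2]
```

View pics/s3.png

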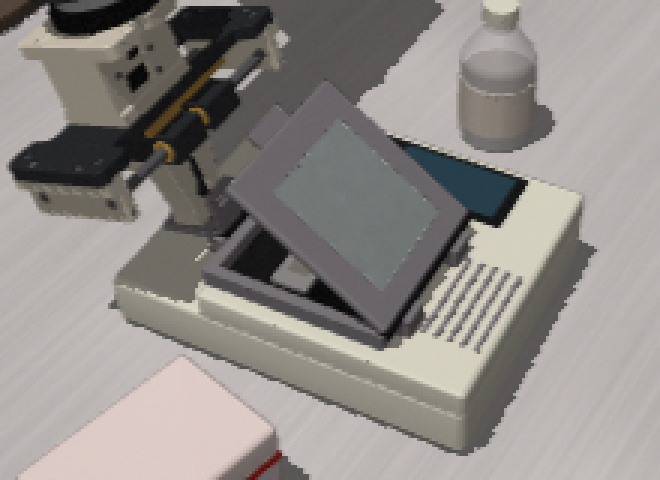

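The lid has sprung partly up (about 0.6 rad) with no finger on it. I'll release the tab, back off, and check the lid before pushing.

```bash
python3 - <<'E'
from h import *
bot.line_to(c2w((-114,-28,72)),40)
bot.line_to(c2w((-150,-28,110)),100)
bot.line_to(c2w((-150,-29,140)),100)
bot.pause(0.3); s=st()
cv2.imwrite("pics/s4.png",bot.camera("scene")[150:310,100:320,::-1].repeat(3,0).repeat(3,1))
E
```

```text
t 10.65 c [-150.3  -29.   139.4] F [ 0.3  0.  -0.5]
```

View pics/s4.png

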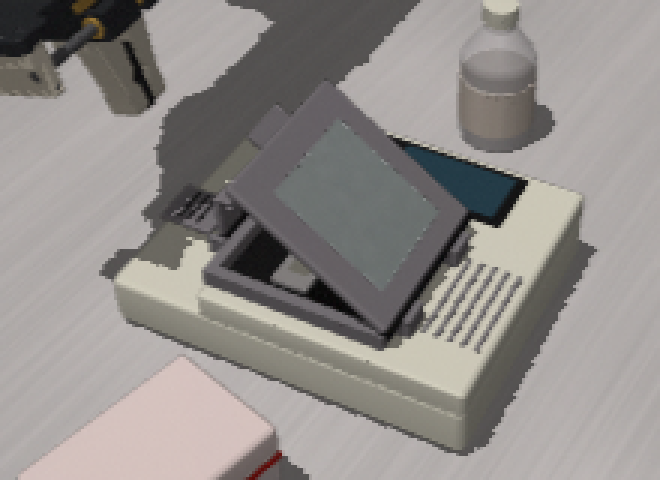

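The tab is back up and the lid is resting at about 0.6 rad with the slide in place. Now I'll push the lid along the arc.

```bash
python3 - <<'E'
from h import *
bot.line_to(c2w((-85,-29,130)),80); st()
bot.line_to(c2w((-55,-29,134)),40); st()
for th in [0.75,0.95,1.15,1.35,1.5]:
    r=117
    bot.line_to(c2w((60-r*np.cos(th)-10,-29,76+r*np.sin(th))),50); s=st()
    if np.linalg.norm(s["contact_force"])>15: break
cv2.imwrite("pics/s5.png",bot.camera("scene")[110:310,100:320,::-1].repeat(3,0).repeat(3,1))
E
```

```text
t 11.68 c [-85.4 -29.  129.9] F [ 0.3  1.  -0.1]
t 12.58 c [-55.  -29.  133.9] F [ 0.8  0.7 -0.6]
t 13.32 c [-35.8 -29.  155.7] F [-1.2 -0.3  0.5]
t 13.93 c [-18.  -28.9 171.2] F [-1.4  0.5  0.1]
t 14.55 c [  2.3 -29.  182.7] F [ 0.1 -0.1  0.3]
t 15.17 c [ 24.4 -28.9 190. ] F [0.2 0.7 0.9]
t 15.67 c [ 41.9 -29.  192.5] F [ 1.2 -0.3 -0.3]
```

View pics/s5.png

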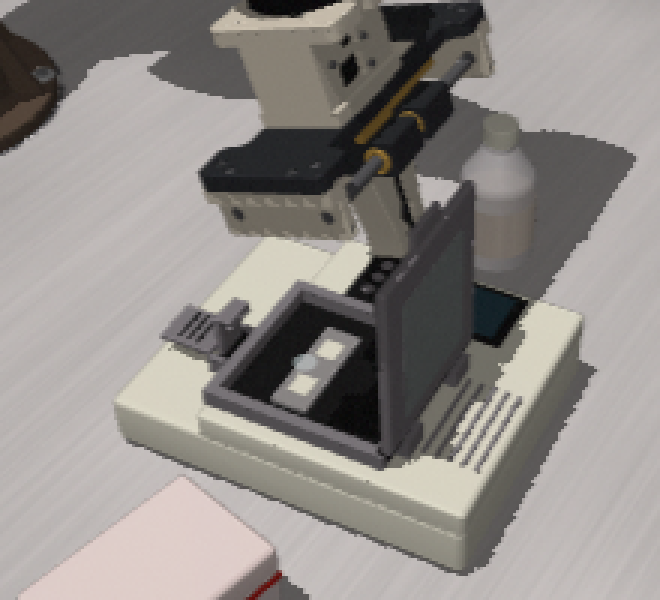

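The lid is near upright (about 1.5 rad) with the fingers behind it. I'll keep pushing over the top.

```bash
python3 - <<'E'
from h import *
for th in [1.65,1.8,1.88]:
    r=117
    bot.line_to(c2w((60-r*np.cos(th)-10,-29,76+r*np.sin(th))),40); s=st()
    if np.linalg.norm(s["contact_force"])>12: break
bot.pause(0.5)
bot.line_to(c2w((40,-29,200)),80)
bot.line_to(c2w((-60,-29,230)),120)
bot.line_to(c2w((-140,-29,240)),150)
bot.pause(0.8);st()
cv2.imwrite("pics/s6.png",bot.camera("scene")[110:310,100:320,::-1].repeat(3,0).repeat(3,1))
cv2.imwrite("pics/t6.png",bot.camera("top")[:,:,::-1])
E
```

```text
t 16.31 c [ 59.3 -29.  192.4] F [-0.4  0.2 -0.5]
t 16.9 c [ 76.5 -29.  189.6] F [ 0.2 -0.  -0.5]
t 17.28 c [ 85.7 -29.  187.2] F [-0.5 -0.3 -0.4]
t 21.02 c [-140.   -29.   240.1] F [ 0.4 -0.6 -1. ]
```

View pics/s6.png

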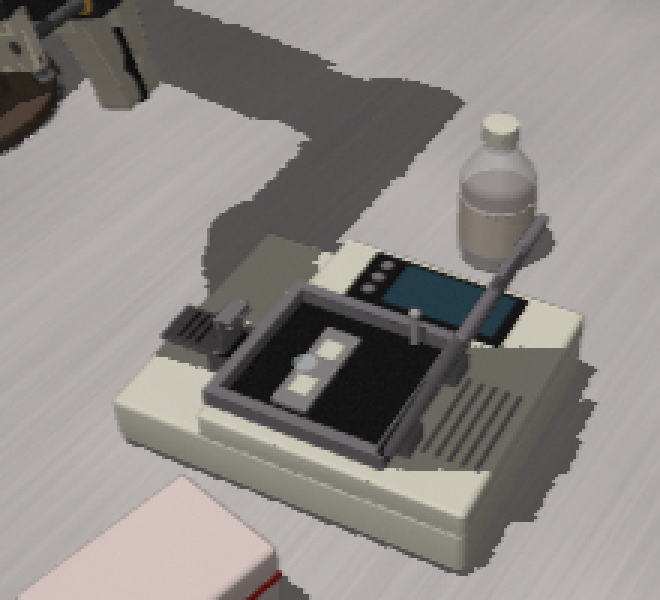

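View pics/t6.png

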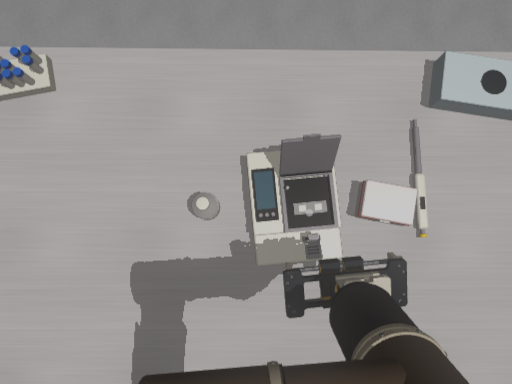

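The lid is leaning back, with its lip at about top pixel (312,136). The slide, box, bottle and pipette look unmoved. I'll check the lid angle and whether it's at rest.

```bash
python3 - <<'E'
from h import *
for th in [1.75,1.85,1.95]:
    p=c2w((60-142*np.cos(th)-2*np.sin(th)*-1*-1,-30,76+142*np.sin(th)))
    print(th,proj("top",p).round(1),proj("scene",p).round(1))
a=cv2.imread("pics/t6.png"); b=bot.camera("top")[:,:,::-1]
print(cv2.absdiff(a,np.ascontiguousarray(b))[120:190,260:350].max())
o=cv2.imread("pics/top0.png")
for n,(y0,y1,x0,x1) in dict(bottle=(185,225,183,225),box=(175,230,350,420),pip=(115,240,408,432)).items():
    sh,r=cv2.phaseCorrelate(cv2.cvtColor(o,6)[y0:y1,x0:x1].astype(float),cv2.cvtColor(np.ascontiguousarray(b),6)[y0:y1,x0:x1].astype(float)); print(n,np.round(sh,2),round(r,2))
z=cv2.resize(np.ascontiguousarray(b[120:220,250:360]),None,fx=5,fy=5,interpolation=2); cv2.imwrite("pics/t7.png",z)
E
```

```text
1.75 [315.1 146.7] [254.9 187.5]
1.85 [314.  140.1] [262.3 191.3]
1.95 [312.9 133.9] [269.5 195.7]
2
bottle [0.5  0.02] 0.99
box [-0.01  0.  ] 1.0
pip [-0.01  0.49] 1.0
```

View pics/t7.png

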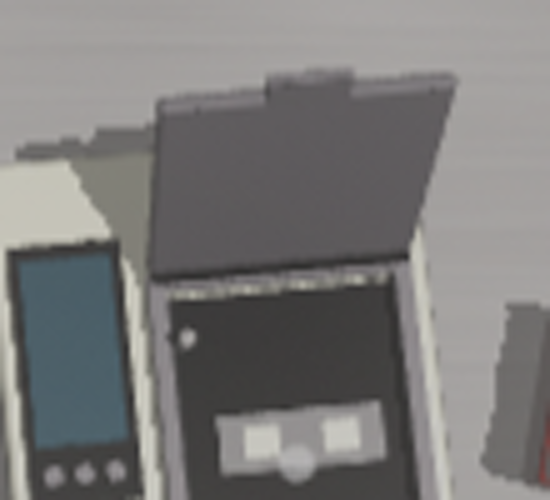

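```bash
python3 - <<'E'
from h import *
st(); print(bot.close_job())
E
```

```text
t 21.18 c [-140.   -29.   240.1] F [ 0.4  0.2 -0.4]
the job is handed in; nothing more can be done
None
```

The lid is open on its stop and the job is handed in at t ≈ 21 s; the hand-in gives no verdict.

I pressed the release tab with the closed fingertips, reaching about 9 N upward force. The lid sprang to about 0.6 rad with no finger on it. I then let go of the tab, checked that it was back up, and pushed the lid up and over along its arc with the fingertips. The arm then backed well clear.

**Last checks:**
- **Lid:** the lip is at row 134–135 in the top view, against 133.9 predicted for 1.95 rad and 140.1 for 1.85 rad. It looked the same in two pictures a moment apart, so it is at rest.
- **Tab:** it is up in the scene view.
- **Slide:** I checked this only by eye; it lies in the bay and looks undisturbed.
- **Tip box, bottle and pipette:** they shifted by 0.5 px or less in the top view, about 1 mm.
- **Contact:** the contact force reads about zero.

**Disagreement:** the camera views differed by about 5 mm on the counter's position, and the wrist view put the pad's front edge about 6 mm further forward. The contact at the pad and the push both worked within that error.

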